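Clamp a drawer front square in a drilling board

TASK

The dark wooden drawer front lying askew on the plywood drilling board is to be drilled for its new knob. Push it across the board until its long far edge lies flat along the metal fence at both ends and its left end touches the small wooden stop block, then swing the toggle clamp's black handle over and down past its dead point, so that it stays down by itself with the rubber pad pressing on the front. Leave the front tight against fence and stop, and leave the knob, the screwdriver and the marker pen where they are.

Things in the scene. Friction and masses are not known exactly. Their poses are not given: they have to be found in the camera images.
- drill_board: Fixed plywood drilling board, 270 (x) x 500 (y) x 12 mm, carrying fence, stop block, drill guide and toggle clamp. Origin under its centre on the table; x away from the robot, y to the left, z up; turned up to 0.12 rad. Points below in mm in this frame. A seated drawer front has its centre at x 30, y -70 and its near edge at x -25.
- fence (a point): Middle of the foot of the fence's working face (85, -70, 12). The fence is an aluminium angle along the board's y, from y -240 to +90; the face looks to -x, its top is 40 mm above the table.
- stop (a point): Middle of the foot of the wooden stop block's working face (64, 70, 12). The face looks to -y and is 36 mm wide in x; the block is 20 mm deep, its top 28 mm above the table.
- guide (a point): Top of the drill bushing (30, -70, 59). It sits in a fixed steel bar 26 mm wide in y that reaches from the fence towards the robot to x 9; underside of the bar 40 mm above the table, 10 above the front: keep fingers clear of it.
- clamp_pivot (a point): Arm pivot of the toggle clamp (30, 100, 48). The clamp moves in the plane x = 30; its frame of steel cheeks is 27 mm wide in x, from y 92 to 156, up to 77 mm above the table.
- drawer_front: Loose dark wooden drawer front, sunk panel, 110 (x) x 280 (y) x 18 mm, 0.27 to 0.48 kg, friction about 0.6; too wide to grasp, to be pushed. Origin at the centre of its underside; x across it away from the robot, y along it. Starts flat on the plywood, up to 0.2 rad askew, centre 40 to 65 mm short of its seat towards the robot and 18 to 40 mm short of it towards -y. Its -y end is the free one.
- corner_stop (a point): Lower corner of the drawer front at its far long edge and +y end (the end that meets the stop): 55, 140, 0 mm in the front's frame. Seated it is at 85, 70, 12 in the board's frame.
- corner_free (a point): Lower corner of the drawer front at its far long edge and free -y end: 55, -140, 0 mm in the front's frame. Seated it is at 85, -210, 12 in the board's frame.
- grip (a point): Axis of the clamp handle's black rubber grip (18 mm thick, 90 long), 20 mm from its free end. Open at (30, 146, 177) in the board's frame, the handle upright, leaning to +y; closed at (30, 224, 64), level, pointing to +y. Push it to +y from the arm's side, then down on top; the last part needs about 3 N on the grip, then it passes its dead point and rests on a stop, held by the pad.
- clamp_arm (a joint): Angle of the clamp's steel arm, rad: 0 open, sticking up 62 degrees with its pad towards -y; driven by the handle through links; the handle turns on a pin on this arm 122 mm from the grip point, at (30, 122, 58) open and (30, 102, 72) closed in the board's frame. 1.08 at the dead point, where it is level, 1.07 when shut on the front. Stays open by friction.
- clamp_pad: Round rubber pad, 17 mm across, on a sprung spindle 70 mm out along the clamp's arm. Origin at the centre of its lower face. Open, it stands at (30, 48, 100) in the board's frame; shut, it presses on the front at x 30, y 30 with about 16 N.
- new_knob: Bystander: small steel drawer knob standing on its foot, 33 mm across, 29 high, left of the board. Origin under its centre.
- screwdriver: Bystander: blue-handled screwdriver, 170 mm, lying right of the board. Origin under its middle, y along it.
- marker_pen: Bystander: capped marker pen, 135 mm, lying left of the board. Origin under its middle, y along it.

How it is judged:
By the outcome, as a careful person would: the job done as asked, in the order asked, and still so for the second after the job is handed in, with the robot touching nothing.
It also fails if it takes over 72 s, if anything falls off the work surface, if the arm or the gripper's body presses on something with over 40 N, if the wrist force passes 120 N, or if a joint passes its speed limit or range.

ROBOT

A 6-joint arm with a two-finger parallel gripper is mounted at the origin on a cart in front of the work surface, level with it; the furniture and walls round the work are solid. World frame = base frame: x ahead of the robot, y to its left, z up, the work surface at z = 0. Lengths are in m, angles in rad, forces in N, time in s.
With the tool pointing down it reaches from about 0.375 to 0.9 m from the base axis. Payload 3.1 kg.
Tool frame: the origin (TCP) lies between the finger pads; the fingertips stand 17 mm ahead of it and the grasp point (between the pads) lies 2 mm behind it (robot.nose_length is the distance from the TCP to the fingertips, in m); z points along the fingers, y is the line along which they close (so a half turn about z gives the same grasp; the last joint's range is limited). The gripper opens to 87 mm and grips with 3 to 60 N. Pads are 19 mm wide; open, the fingers measure 117 mm over their backs; the gripper's body (75 mm by 190 mm) begins 51 mm behind the grasp point.
Start: joints at [1.081, 0.527, 1.433, -0, 1.181, -0.178], TCP at [0.191, 0.595, 0.24] pointing down, gripper open.
Joint ranges: [-3.08, 3.08], [-0.75, 2.2], [0.22, 2.44], [-1.43, 4.57], [0, 2.65], [-2.85, 2.85]. Speed limits (rad/s): [2.79, 2.79, 3.14, 3.14, 3.14, 3.14].

INTERFACE

Orientations are given as a unit quaternion [x, y, z, w].
In Python, from rig import robot, cams gives the robot as it stands.
- The arm moves only by the shell command python3 -m pendant 'ROWS' [FORCE]. ROWS is JSON, a list of rows, each an object with "jaw": the opening, from 0 (shut) to 1 (fully open); "linear": the shift along the tool's x, y, z in cm, a list of three; "twist": the turn about the tool's z in degrees. A call has 1 to 12 rows; each row shifts and turns the commanded pose from where the row before left it, along the tool's axes as they then stand; what a row does not reach is not made up. A row lasts 1/12 s, in which the tool goes at most 41.7 mm and 7.16 degrees, less where a joint would pass 70% of its speed; a pose out of reach is approached as far as the arm can. A call is refused whole if a number of a shift passes 4.17 or a number of a turn 7.16, either way. A call with a gripper value outside its range is refused whole. The fingers move at their own pace and stop on an object; FORCE is the grip in N (left out, the last holds). Time passes only in rows, so rows that do not move let the fingers close. It gives the time, the measured TCP pose, the force, the opening and the grip force at its end, in the units of the state.
- robot.get_obs(): the state, without advancing time (a new reading comes with each control period).
- cams.camera(name): name is "side" or "top" or "wrist"; returns a dict with "color" (420x560x3 uint8, blue, green, red), "depth" (420x560 float32, m along the optical axis (not along the pixel's ray), 0 where there is no reading), "fov_y" (degrees; the focal length in pixels is half the picture's height over the tangent of half this angle, whatever the lens; pixels are square), "cx", "cy" (the principal point, pixels), "view" (4x4, takes a point from world to camera coordinates). Camera axes: x right, y down, z forward; pixel columns grow to the right and rows downward; lengths in m; the calibration is good to about 2 mm. A picture is of the moment at which its call begins.
- robot.hand_in(): hands the job in; it is judged then, once.
The state is a dict: "time": time; "q": joint angles; "joint_velocities": joint speeds; "joint_torque": joint torques, N m; "position": TCP position; "tool_rot": TCP orientation; "ft_force": force on the tool from outside, world axes, zero at the start; "moment": the same for the moment, N m; "grip_width": finger opening in m; "grip_force": force on a finger pad.
Only numpy, scipy, OpenCV 4.12 (cv2) and the standard library are available. Lean on these libraries where they do the work, as an engineer would, in place of code of your own. Each camera call takes 0.05 s, during which the arm holds its last target. There are 200 camera calls.

## Working session

There is one attempt and no reset: what is moved stays moved. The work goes in short steps, Python scripts to look and compute and a shell command to move; the robot and the scene stay as the last step left them, time stands still between calls to the robot, and variables do not carry over. Pictures are saved under pics/ and viewed, at most 10 in all, crops included, and the job is handed in when it is done.

```bash
mkdir -p pics; ls
python3 - <<'E'
from rig import robot,cams
import cv2,numpy as np
for n in("top","side"):
    c=cams.camera(n);cv2.imwrite(f"pics/{n}0.png",c["color"]);np.savez(f"pics/{n}0.npz",**c)
    print(n,c["fov_y"],c["cx"],c["cy"],np.round(c["view"],3).tolist())
o=robot.get_obs();print(o)
E
```

```text
pics
top 57.7490228625312 277.5444462421282 209.37659207826707 [[-0.023, -1.0, -0.011, 0.092], [-0.992, 0.024, -0.12, 0.547], [0.12, 0.009, -0.993, 1.249], [0.0, 0.0, 0.0, 1.0]]
side 44.50309913224297 272.02748651708976 212.1862971010605 [[-0.999, 0.046, -0.023, 0.537], [0.045, 0.558, -0.829, 0.06], [-0.025, -0.829, -0.559, 1.717], [0.0, 0.0, 0.0, 1.0]]
{'time': 0.1, 'q': array([ 1.08153789e+00,  5.28348027e-01,  1.43375612e+00,  2.51165744e-05,
        1.18141289e+00, -1.78475936e-01]), 'joint_velocities': array([-0.00028218, -0.0029489 , -0.00341358,  0.00195438, -0.00106511,
        0.00034931]), 'joint_torque': array([-9.66693078e-04, -4.40987849e+01, -1.77148139e+01,  6.34421431e-02,
        5.34038676e-02, -3.02278829e-05]), 'position': array([0.19078301, 0.59451986, 0.23869067]), 'tool_rot': array([ 1.54771295e-01,  9.87949857e-01, -9.05254254e-04, -3.26281192e-04]), 'ft_force': array([-0.20003679,  0.1044415 , -0.28163661]), 'moment': array([ 0.00112959,  0.02281164, -0.01059417]), 'grip_force': 0.0, 'grip_width': 0.08708959911845612}
```

View pics/top0.png

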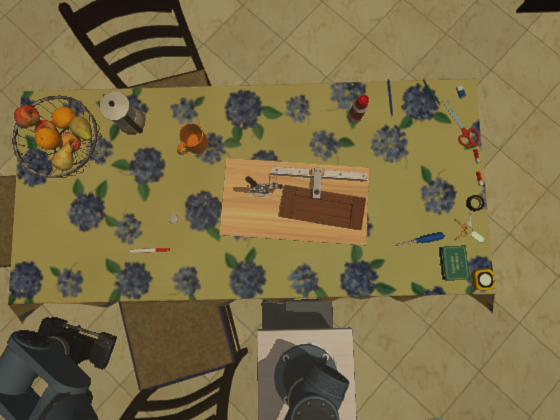

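View pics/side0.png

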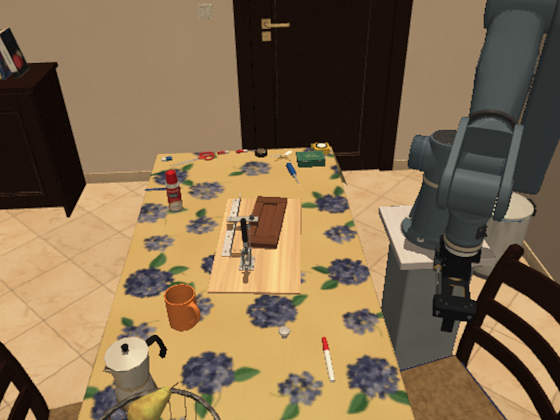

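The top view shows the board with corners near (227,158), (369,167), (367,244) and (221,236). The dark front has corners near (284,186), (367,199), (362,228) and (279,216). The clamp is at (258,186), the knob at (173,218), the pen at (150,250) and the screwdriver at (420,240).

```bash
cat > h.py <<'E'
import numpy as np,cv2
def world(c):
    f=210/np.tan(np.radians(c["fov_y"])/2);h,w=c["depth"].shape
    v,u=np.mgrid[:h,:w];d=c["depth"]
    p=np.stack([(u-c["cx"])/f*d,(v-c["cy"])/f*d,d,np.ones_like(d)],-1)
    return (p@np.linalg.inv(c["view"]).T)[...,:3]
def plane(c,z):  # pixel->world on plane z
    f=210/np.tan(np.radians(c["fov_y"])/2);h,w=c["depth"].shape
    v,u=np.mgrid[:h,:w];R=c["view"][:3,:3];t=c["view"][:3,3]
    r=np.stack([(u-c["cx"])/f,(v-c["cy"])/f,np.ones((h,w))],-1)@R
    o=-R.T@t
    return o+r*((z-o[2])/r[...,2])[...,None]
def rect(P,w,h):
    """fit w(x) x h(y) rectangle to points (angle by minAreaRect)"""
    (cx,cy),(a,b),ang=cv2.minAreaRect((P*1000).astype(np.float32))
    return (cx,cy),(a,b),ang
def front_mask(c):
    hsv=cv2.cvtColor(c["color"].astype(np.uint8),cv2.COLOR_BGR2HSV)
    return hsv
E
python3 - <<'E'
import numpy as np,cv2
from h import *
c=dict(np.load("pics/top0.npz"));W=world(c)
roi=np.zeros((420,560),bool);roi[150:250,215:375]=1
m=roi&(c["depth"]>0)
z=W[...,2]
print("z hist",np.histogram(z[m],bins=np.arange(-.01,.2,.005)))
bgr=c["color"].astype(int);hsv=cv2.cvtColor(c["color"],cv2.COLOR_BGR2HSV)
for nm,p in(("board",(230,200)),("board2",(225,350)),("front",(205,300)),("front2",(215,340)),("cloth",(200,212)),("cloth2",(250,300))):print(nm,bgr[p],hsv[p],W[p].round(4))
for nm,mm in(("raised",m&(z>.006)),("frontcol",m&(bgr.sum(2)<230)&(z>.02)&(z<.036))):
    mm=cv2.morphologyEx(mm.astype(np.uint8),cv2.MORPH_OPEN,np.ones((3,3)))
    n,l,s,_=cv2.connectedComponentsWithStats(mm);k=1+s[1:,4].argmax();mm=l==k
    P=W[mm][:,:2];print(nm,s[k],cv2.minAreaRect((P*1000).astype(np.float32)),cv2.boxPoints(cv2.minAreaRect((P*1000).astype(np.float32))).round(1).tolist(), z[mm].mean())
big=cv2.resize(c["color"][150:250,215:375],None,fx=5,fy=5,interpolation=cv2.INTER_CUBIC);cv2.imwrite("pics/crop0.png",big)
E
```

```text
z hist (array([  45, 1412, 2868, 2699, 4668, 1133,  672, 1134,  680,  116,  144,
        117,   24,   23,   16,   12,    9,   10,    5,    3,    7,    3,
          9,   21,   13,   14,   11,    3,    1,    3,    3,    3,    2,
          3,    1,    3,    5,    1,    5,    4,   15]), array([-0.01 , -0.005,  0.   ,  0.005,  0.01 ,  0.015,  0.02 ,  0.025,
        0.03 ,  0.035,  0.04 ,  0.045,  0.05 ,  0.055,  0.06 ,  0.065,
        0.07 ,  0.075,  0.08 ,  0.085,  0.09 ,  0.095,  0.1  ,  0.105,
        0.11 ,  0.115,  0.12 ,  0.125,  0.13 ,  0.135,  0.14 ,  0.145,
        0.15 ,  0.155,  0.16 ,  0.165,  0.17 ,  0.175,  0.18 ,  0.185,
        0.19 ,  0.195]))
board [74 91 96] [23 58 96] [0.4878 0.348  0.0013]
board2 [32 55 90] [ 12 164  90] [ 0.4908 -0.1627  0.0272]
front [ 37  62 101] [ 12 162 101] [0.5632 0.003  0.0231]
front2 [35 60 99] [ 12 165  99] [ 0.5261 -0.1317  0.0204]
cloth [60 56 58] [135  17  60] [0.5909 0.3063 0.0025]
cloth2 [ 75 134 148] [ 24 126 148] [ 4.115e-01  6.400e-03 -2.000e-04]
raised [  219   158   150    87 10998] ((580.9010620117188, 20.584732055664062), (500.55340576171875, 270.4778747558594), 84.56880950927734) [[422.6000061035156, -215.8000030517578], [691.7999877929688, -241.39999389648438], [739.2000122070312, 256.8999938964844], [470.0, 282.5]] 0.018522855505883964
frontcol [ 280  186   85   44 1826] ((554.6129150390625, -71.10040283203125), (278.2315673828125, 109.71932983398438), 79.0544204711914) [[474.29998779296875, -197.3000030517578], [582.0999755859375, -218.10000610351562], [634.9000244140625, 55.099998474121094], [527.2000122070312, 75.9000015258789]] 0.02856085205787227
```

View pics/crop0.png

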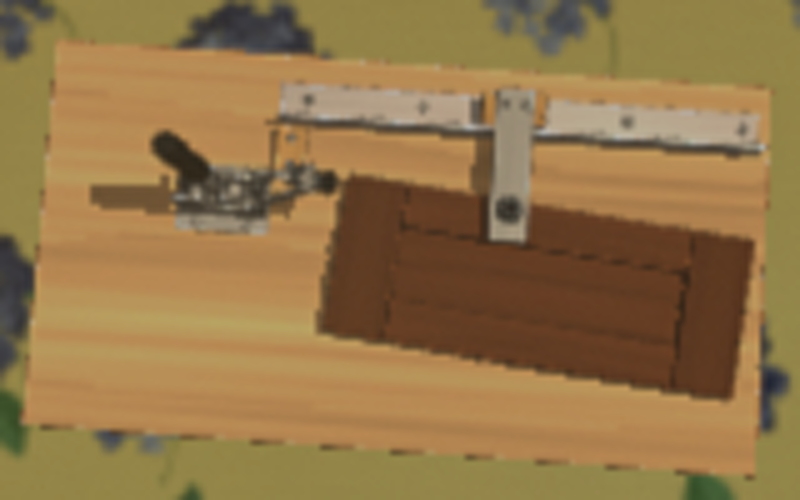

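Board pose: centre (0.581, 0.021), yaw -5.4°. The front is 5.5° further askew, and its centre is about 47 mm short in x and 24 mm short in y. I'll line the tool up with the board axes and approach the near edge with the fingers spread.

```bash
cat >> h.py <<'E'
B=np.array([.5809,.0206]);TH=-np.radians(90-84.569)
def tob(p): # world xyz -> board mm
    p=np.asarray(p);d=p[...,:2]-B;c,s=np.cos(TH),np.sin(TH)
    return np.stack([c*d[...,0]+s*d[...,1],-s*d[...,0]+c*d[...,1],p[...,2]],-1)*1000
def st():
    from rig import robot
    from scipy.spatial.transform import Rotation as R
    o=robot.get_obs();r=R.from_quat(o["tool_rot"]).as_matrix();y=r[:,1]
    c,s=np.cos(TH),np.sin(TH);F=o["ft_force"]
    print("t",round(o["time"],2),"board mm",tob(o["position"]).round(1),"yaw err deg",round(np.degrees(np.arctan2(y[1],y[0])-TH)-90,2),"z",r[:,2].round(3),
     "Fb",np.round([c*F[0]+s*F[1],-s*F[0]+c*F[1],F[2]],1),"w",round(o["grip_width"],3))
E
python3 -m pendant '[{"jaw":1,"linear":[0,0,0],"twist":-6.2},{"jaw":1,"linear":[0,0,0],"twist":-6.2},{"jaw":1,"linear":[-1.9,-3.4,0],"twist":0},{"jaw":1,"linear":[-1.9,-3.4,0],"twist":0},{"jaw":1,"linear":[-1.9,-3.4,0],"twist":0},{"jaw":1,"linear":[-1.9,-3.4,0],"twist":0},{"jaw":1,"linear":[-1.9,-3.4,0],"twist":0},{"jaw":1,"linear":[-1.9,-3.4,0],"twist":0},{"jaw":1,"linear":[-1.9,-3.4,0],"twist":0},{"jaw":1,"linear":[-1.9,-3.4,0],"twist":0},{"jaw":1,"linear":[-1.9,-3.4,0],"twist":0},{"jaw":1,"linear":[0,0,0],"twist":0}]'
python3 -c "from h import *;st()"
```

```text
time: 1.1
position: [0.3347, 0.2692, 0.2394]
tool_rot: [0.051, 0.999, -0.001, 0.0]
ft_force: [-0.9, -0.5, 0.3]
grip_width: 0.0866
grip_force: 0.0
t 1.1 board mm [-268.6  224.2  239.4] yaw err deg -0.37 z [ 0.    -0.003 -1.   ] Fb [-0.8 -0.6  0.3] w 0.087
```

```bash
python3 -m pendant '[{"jaw":1,"linear":[-2.05,-3.6,0],"twist":-0.4},{"jaw":1,"linear":[-2.05,-3.6,0],"twist":0},{"jaw":1,"linear":[-2.05,-3.6,0],"twist":0},{"jaw":1,"linear":[-2.05,-3.6,0],"twist":0},{"jaw":1,"linear":[-2.05,-3.6,0],"twist":0},{"jaw":1,"linear":[-2.05,-3.6,0],"twist":0},{"jaw":1,"linear":[-2.05,-3.6,0],"twist":0},{"jaw":1,"linear":[-2.05,-3.6,0],"twist":0},{"jaw":1,"linear":[0,0,3],"twist":0},{"jaw":1,"linear":[0,0,3],"twist":0},{"jaw":1,"linear":[0,0,3],"twist":0},{"jaw":1,"linear":[0,0,0],"twist":0}]'
python3 - <<'E'
from h import *;st()
from rig import cams
c=cams.camera("wrist");cv2.imwrite("pics/w1.png",c["color"])
E
```

```text
time: 2.1
position: [0.467, -0.026, 0.145]
tool_rot: [0.044, 0.999, 0.002, -0.006]
ft_force: [-0.8, 0.3, 0.1]
grip_width: 0.0873
grip_force: 0.0
t 2.1 board mm [-109.   -57.1  145. ] yaw err deg 0.37 z [-0.011  0.004 -1.   ] Fb [-0.8  0.2  0.1] w 0.087
```

View pics/w1.png

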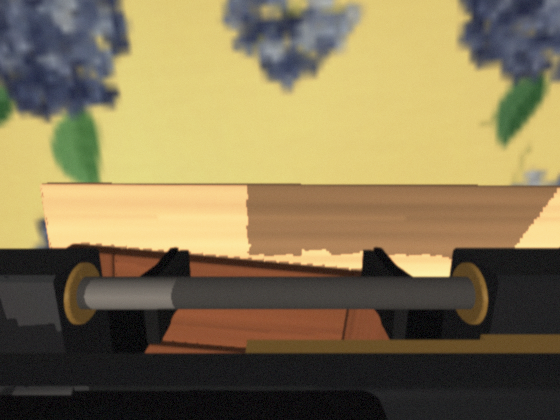

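The wrist picture looks back toward the robot. It shows the front's near edge around row 260, parallel to the tool to within a few degrees, with bare plywood beyond it up to the board edge at row 183. The fingers have room to come down there.

```bash
python3 -m pendant '[{"jaw":1,"linear":[0,-0.65,3],"twist":0.2},{"jaw":1,"linear":[0,-0.65,3],"twist":0.2},{"jaw":1,"linear":[0,0,3],"twist":0},{"jaw":1,"linear":[0,0,1.9],"twist":0},{"jaw":1,"linear":[0,0,0],"twist":0},{"jaw":1,"linear":[0,0,0],"twist":0}]'
python3 -c "from h import *;st()"
```

```text
time: 2.65
position: [0.4701, -0.0397, 0.0413]
tool_rot: [0.047, 0.999, -0.0, 0.0]
ft_force: [-0.8, -0.6, 0.4]
grip_width: 0.0872
grip_force: 0.0
t 2.65 board mm [-104.6  -70.5   41.3] yaw err deg 0.07 z [ 0. -0. -1.] Fb [-0.7 -0.7  0.4] w 0.087
```

```bash
python3 -m pendant '[{"jaw":1,"linear":[0,0,0.7],"twist":0},{"jaw":1,"linear":[-0.5,0,0],"twist":0},{"jaw":1,"linear":[-0.5,0,0],"twist":0},{"jaw":1,"linear":[-0.5,0,0],"twist":0},{"jaw":1,"linear":[-0.5,0,0],"twist":0},{"jaw":1,"linear":[-0.5,0,0],"twist":0},{"jaw":1,"linear":[-0.5,0,0],"twist":0},{"jaw":1,"linear":[-0.5,0,0],"twist":0},{"jaw":1,"linear":[-0.5,0,0],"twist":0},{"jaw":1,"linear":[-0.5,0,0],"twist":0},{"jaw":1,"linear":[-0.5,0,0],"twist":0},{"jaw":1,"linear":[-0.5,0,0],"twist":0}]'
python3 - <<'E'
from h import *;st()
from rig import cams
c=cams.camera("top");crop=cv2.resize(c["color"][150:250,215:375],None,fx=5,fy=5,interpolation=cv2.INTER_CUBIC);cv2.imwrite("pics/t2.png",crop)
E
```

```text
time: 3.65
position: [0.5245, -0.0452, 0.0335]
tool_rot: [0.047, 0.999, 0.0, -0.0]
ft_force: [-4.5, -1.2, 2.0]
grip_width: 0.0867
grip_force: 1.9
t 3.65 board mm [-49.9 -70.9  33.5] yaw err deg 0.02 z [-0.  0. -1.] Fb [-4.4 -1.6  2. ] w 0.087
```

View pics/t2.png

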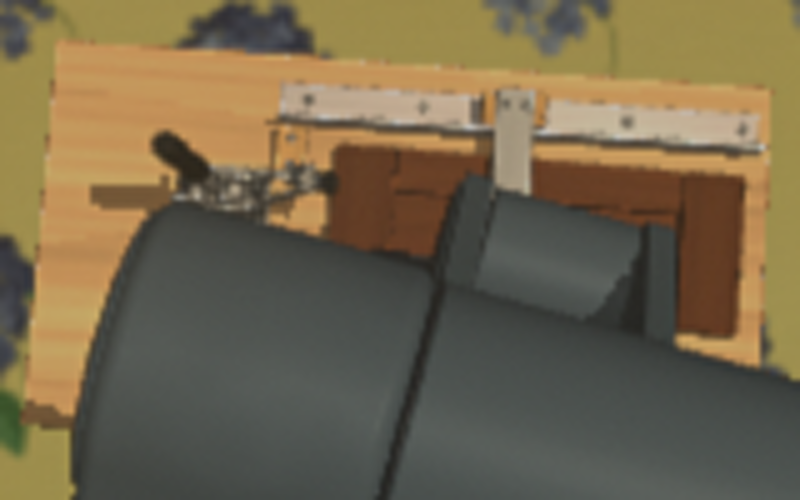

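The front has turned parallel to the fence, leaving a gap of roughly 10 mm (fence foot at row ~125–150, far edge at row ~147–178 in the crop). I'll push a little further, then go round to the free end.

```bash
python3 -m pendant '[{"jaw":1,"linear":[-0.4,0,0],"twist":0},{"jaw":1,"linear":[-0.4,0,0],"twist":0},{"jaw":1,"linear":[0,0,0],"twist":0},{"jaw":1,"linear":[1.5,0,0],"twist":0},{"jaw":1,"linear":[1.5,0,0],"twist":0},{"jaw":0,"linear":[0,0,-3.5],"twist":0},{"jaw":0,"linear":[0,0,-3.5],"twist":0},{"jaw":0,"linear":[0,-4.1,0],"twist":0},{"jaw":0,"linear":[0,-4.1,0],"twist":0},{"jaw":0,"linear":[0,-4.1,0],"twist":0},{"jaw":0,"linear":[0,-4.1,0],"twist":0},{"jaw":0,"linear":[0,-4.1,0],"twist":0}]'
python3 -c "from h import *;st()"
```

```text
time: 4.7
position: [0.4845, -0.2503, 0.1042]
tool_rot: [0.047, 0.999, -0.002, 0.002]
ft_force: [0.0, -0.2, -0.5]
grip_width: 0.0483
grip_force: 0.0
t 4.7 board mm [ -70.4 -278.8  104.2] yaw err deg 0.07 z [ 0.005 -0.003 -1.   ] Fb [ 0.  -0.2 -0.5] w 0.048
```

```bash
python3 -m pendant '[{"jaw":0,"linear":[-3.5,0,0],"twist":0},{"jaw":0,"linear":[-3.5,0,0],"twist":0},{"jaw":0,"linear":[-3.5,0,0],"twist":0},{"jaw":0,"linear":[0,0,3.5],"twist":0},{"jaw":0,"linear":[0,0,3.5],"twist":0},{"jaw":0,"linear":[0,0,0],"twist":0},{"jaw":0,"linear":[0,0,0],"twist":0}]'
python3 - <<'E'
from h import *;st()
from rig import cams
c=cams.camera("top");cv2.imwrite("pics/t3.png",cv2.resize(c["color"][145:255,215:375],None,fx=5,fy=5,interpolation=cv2.INTER_CUBIC))
E
```

```text
time: 5.28
position: [0.5866, -0.2564, 0.0315]
tool_rot: [0.047, 0.999, 0.001, -0.001]
ft_force: [0.5, -0.4, 0.3]
grip_width: 0.0037
grip_force: 0.0
t 5.28 board mm [  31.9 -275.2   31.5] yaw err deg 0.04 z [-0.003  0.002 -1.   ] Fb [ 0.6 -0.3  0.3] w 0.004
```

View pics/t3.png

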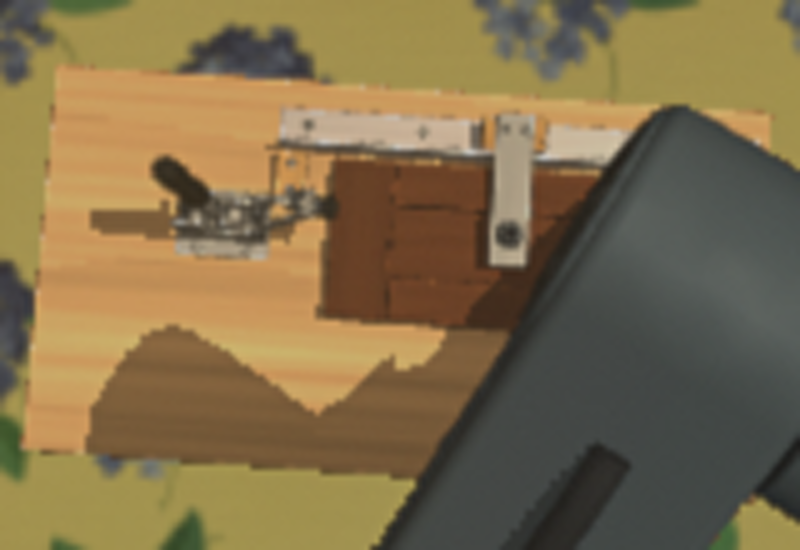

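The front is parallel with the fence, with a gap of a few mm (far edge at row ~160). Its left end is at column ~328 and the stop face at ~308, so about 20 mm remain to be slid to the left.

```bash
python3 -m pendant '[{"jaw":0,"linear":[0,0.5,-0.2],"twist":0},{"jaw":0,"linear":[0,0.5,0],"twist":0},{"jaw":0,"linear":[0,0.5,0],"twist":0},{"jaw":0,"linear":[0,0.5,0],"twist":0},{"jaw":0,"linear":[0,0.5,0],"twist":0},{"jaw":0,"linear":[0,0.5,0],"twist":0},{"jaw":0,"linear":[0,0.5,0],"twist":0},{"jaw":0,"linear":[0,0.4,0],"twist":0},{"jaw":0,"linear":[0,0.4,0],"twist":0},{"jaw":0,"linear":[0,0,0],"twist":0}]'
python3 -c "from h import *;st()"
```

```text
time: 6.17
position: [0.5919, -0.214, 0.0357]
tool_rot: [0.047, 0.999, -0.0, 0.0]
ft_force: [0.3, -1.5, 1.0]
grip_width: 0.0004
grip_force: 0.4
t 6.17 board mm [  33.1 -232.5   35.7] yaw err deg 0.06 z [ 0.001 -0.001 -1.   ] Fb [ 0.4 -1.5  1. ] w 0.0
```

Contact is light (about 1.5 N). I'll continue in small steps until the stop is felt.

```bash
python3 -m pendant '[{"jaw":0,"linear":[0,0.2,0],"twist":0},{"jaw":0,"linear":[0,0.2,0],"twist":0},{"jaw":0,"linear":[0,0,0],"twist":0}]';python3 -c "from h import *;st()"
python3 -m pendant '[{"jaw":0,"linear":[0,0.2,0],"twist":0},{"jaw":0,"linear":[0,0.1,0],"twist":0},{"jaw":0,"linear":[0,0,0],"twist":0}]'
python3 -c "from h import *;st()"
```

```text
time: 6.42
position: [0.5921, -0.2105, 0.0357]
tool_rot: [0.047, 0.999, -0.0, 0.0]
ft_force: [0.4, -2.4, 1.2]
grip_width: 0.0005
grip_force: 1.3
t 6.42 board mm [  33.1 -229.    35.7] yaw err deg 0.02 z [ 0.001 -0.001 -1.   ] Fb [ 0.6 -2.4  1.2] w 0.0
time: 6.67
position: [0.5923, -0.2074, 0.0357]
tool_rot: [0.047, 0.999, -0.0, 0.0]
ft_force: [0.2, -3.8, 2.3]
grip_width: 0.0005
grip_force: 1.7
t 6.67 board mm [  32.9 -225.9   35.7] yaw err deg 0.03 z [ 0. -0. -1.] Fb [ 0.6 -3.7  2.3] w 0.0
```

```bash
for i in 1; do python3 -m pendant '[{"jaw":0,"linear":[0,0.1,0],"twist":0},{"jaw":0,"linear":[0,0.1,0],"twist":0},{"jaw":0,"linear":[0,0,0],"twist":0}]';python3 -c "from h import *;st()"; done
python3 -m pendant '[{"jaw":0,"linear":[0,0.1,0],"twist":0},{"jaw":0,"linear":[0,0.1,0],"twist":0},{"jaw":0,"linear":[0,0,0],"twist":0}]'
python3 -c "from h import *;st()"
```

```text
time: 6.92
position: [0.5924, -0.2053, 0.0357]
tool_rot: [0.047, 0.999, -0.0, 0.0]
ft_force: [0.1, -4.3, 2.2]
grip_width: 0.0006
grip_force: 1.8
t 6.92 board mm [  32.9 -223.8   35.7] yaw err deg 0.03 z [ 0. -0. -1.] Fb [ 0.5 -4.3  2.2] w 0.001
time: 7.17
position: [0.5926, -0.2032, 0.0357]
tool_rot: [0.047, 0.999, -0.0, 0.0]
ft_force: [-0.2, -3.7, 1.6]
grip_width: 0.0006
grip_force: 1.9
t 7.17 board mm [  32.8 -221.7   35.7] yaw err deg 0.03 z [ 0. -0. -1.] Fb [ 0.1 -3.7  1.6] w 0.001
```

```bash
python3 -m pendant '[{"jaw":0,"linear":[0,0.1,0],"twist":0},{"jaw":0,"linear":[0,0.1,0],"twist":0},{"jaw":0,"linear":[0,0,0],"twist":0}]';python3 -c "from h import *;st()"
python3 -m pendant '[{"jaw":0,"linear":[0,0.1,0],"twist":0},{"jaw":0,"linear":[0,0.1,0],"twist":0},{"jaw":0,"linear":[0,0,0],"twist":0}]'
python3 - <<'E'
from h import *;st()
from rig import cams
c=cams.camera("side");cv2.imwrite("pics/s4.png",cv2.resize(c["color"][185:300,200:310],None,fx=5,fy=5,interpolation=cv2.INTER_CUBIC))
E
```

```text
time: 7.42
position: [0.5927, -0.2011, 0.0356]
tool_rot: [0.047, 0.999, 0.0, 0.0]
ft_force: [-0.4, -4.3, 2.8]
grip_width: 0.0003
grip_force: 1.9
t 7.42 board mm [  32.7 -219.6   35.6] yaw err deg 0.03 z [ 0.  0. -1.] Fb [-0.  -4.4  2.8] w 0.0
time: 7.67
position: [0.5928, -0.2009, 0.0356]
tool_rot: [0.047, 0.999, -0.001, 0.0]
ft_force: [-1.5, -8.4, 1.7]
grip_width: 0.0005
grip_force: 4.3
t 7.67 board mm [  32.8 -219.4   35.6] yaw err deg 0.09 z [-0.    -0.003 -1.   ] Fb [-0.7 -8.5  1.7] w 0.001
```

View pics/s4.png

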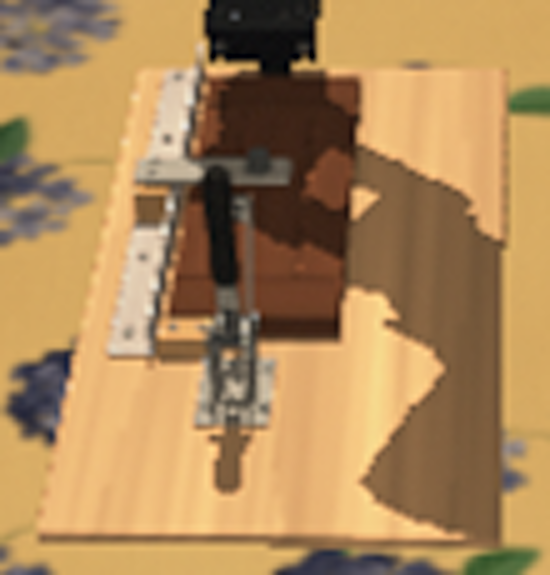

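The front's end now meets the stop block (bottom left of the front, row ~320–340) and the force jumped to 8.5 N. Next I go back to the near edge for the final push against the fence.

```bash
python3 -m pendant '[{"jaw":0,"linear":[0,-2,0],"twist":0},{"jaw":0,"linear":[0,-1,-2],"twist":0},{"jaw":0,"linear":[0,0,-3],"twist":0},{"jaw":0,"linear":[0,0,-2.5],"twist":0},{"jaw":1,"linear":[4,0,0],"twist":0},{"jaw":1,"linear":[4,0,0],"twist":0},{"jaw":1,"linear":[3.8,0,0],"twist":0},{"jaw":1,"linear":[0,4,0],"twist":0},{"jaw":1,"linear":[0,4,0],"twist":0},{"jaw":1,"linear":[0,4,0],"twist":0},{"jaw":1,"linear":[0,4,0],"twist":0},{"jaw":1,"linear":[0,1.5,0],"twist":0}]'
python3 -m pendant '[{"jaw":1,"linear":[0,0,2],"twist":0},{"jaw":1,"linear":[0,0,2],"twist":0},{"jaw":1,"linear":[0,0,3],"twist":0},{"jaw":1,"linear":[-1.5,0,0],"twist":0},{"jaw":1,"linear":[-1.5,0,0],"twist":0},{"jaw":1,"linear":[0,0,0],"twist":0}]'
python3 -c "from h import *;st()"
```

```text
time: 8.72
position: [0.4859, -0.038, 0.1098]
tool_rot: [0.046, 0.999, 0.002, -0.003]
ft_force: [-0.3, -1.1, 0.6]
grip_width: 0.046
grip_force: 0.0
time: 9.22
position: [0.5208, -0.046, 0.0395]
tool_rot: [0.047, 0.999, 0.001, 0.001]
ft_force: [0.5, 0.6, 0.3]
grip_width: 0.0835
grip_force: 0.0
t 9.22 board mm [-53.5 -72.   39.5] yaw err deg -0.0 z [ 0.001  0.001 -1.   ] Fb [0.4 0.6 0.3] w 0.083
```

```bash
python3 -m pendant '[{"jaw":1,"linear":[-0.4,0,0.3],"twist":0},{"jaw":1,"linear":[-0.4,0,0],"twist":0},{"jaw":1,"linear":[-0.3,0,0],"twist":0},{"jaw":1,"linear":[-0.2,0,0],"twist":0},{"jaw":1,"linear":[0,0,0],"twist":0}]'
python3 -c "from h import *;st()"
python3 -m pendant '[{"jaw":1,"linear":[-0.2,0,0],"twist":0},{"jaw":1,"linear":[-0.2,0,0],"twist":0},{"jaw":1,"linear":[0,0,0],"twist":0}]'
python3 -c "from h import *;st()"
python3 -m pendant '[{"jaw":1,"linear":[-0.2,0,0],"twist":0},{"jaw":1,"linear":[0,0,0],"twist":0}]'
python3 -c "from h import *;st()"
```

```text
time: 9.63
position: [0.5321, -0.0479, 0.0378]
tool_rot: [0.047, 0.999, -0.0, 0.0]
ft_force: [0.3, -0.5, 0.1]
grip_width: 0.0871
grip_force: 0.0
t 9.63 board mm [-42.1 -72.9  37.8] yaw err deg 0.02 z [ 0.001 -0.    -1.   ] Fb [ 0.3 -0.5  0.1] w 0.087
time: 9.88
position: [0.5341, -0.0479, 0.0375]
tool_rot: [0.047, 0.999, 0.0, -0.002]
ft_force: [-3.4, 0.1, 3.0]
grip_width: 0.0872
grip_force: 1.8
t 9.88 board mm [-40.1 -72.6  37.5] yaw err deg 0.04 z [-0.004  0.001 -1.   ] Fb [-3.4 -0.2  3. ] w 0.087
time: 10.05
position: [0.537, -0.0482, 0.0374]
tool_rot: [0.047, 0.999, 0.0, -0.001]
ft_force: [-1.8, -0.6, 0.0]
grip_width: 0.0872
grip_force: 1.5
t 10.05 board mm [-37.2 -72.6  37.4] yaw err deg 0.02 z [-0.002  0.001 -1.   ] Fb [-1.7 -0.7  0. ] w 0.087
```

```bash
python3 -m pendant '[{"jaw":1,"linear":[-0.2,0,0],"twist":0},{"jaw":1,"linear":[-0.1,0,0],"twist":0},{"jaw":1,"linear":[0,0,0],"twist":0}]'
python3 -c "from h import *;st()"
python3 -m pendant '[{"jaw":1,"linear":[-0.2,0,0],"twist":0},{"jaw":1,"linear":[0,0,0],"twist":0}]'
python3 -c "from h import *;st()"
```

```text
time: 10.3
position: [0.5398, -0.0485, 0.0374]
tool_rot: [0.047, 0.999, 0.0, -0.001]
ft_force: [-5.4, 0.3, 3.3]
grip_width: 0.0866
grip_force: 2.5
t 10.3 board mm [-34.4 -72.7  37.4] yaw err deg 0.04 z [-0.003  0.001 -1.   ] Fb [-5.4 -0.2  3.3] w 0.087
time: 10.47
position: [0.5399, -0.0485, 0.0373]
tool_rot: [0.047, 0.999, 0.0, -0.003]
ft_force: [-8.3, -0.7, 5.4]
grip_width: 0.0868
grip_force: 4.1
t 10.47 board mm [-34.3 -72.6  37.3] yaw err deg 0.05 z [-0.007  0.001 -1.   ] Fb [-8.2 -1.5  5.4] w 0.087
```

```bash
python3 -m pendant '[{"jaw":1,"linear":[-0.3,0,0],"twist":0},{"jaw":1,"linear":[-0.2,0,0],"twist":0},{"jaw":1,"linear":[0,0,0],"twist":0},{"jaw":1,"linear":[0,0,0],"twist":0}]'
python3 -c "from h import *;st()"
python3 -m pendant '[{"jaw":1,"linear":[2,0,0],"twist":0},{"jaw":1,"linear":[2,0,0],"twist":0},{"jaw":0,"linear":[0,0,-3.5],"twist":0},{"jaw":0,"linear":[0,0,-3.5],"twist":0},{"jaw":0,"linear":[0,-4,0],"twist":0},{"jaw":0,"linear":[0,-4,0],"twist":0},{"jaw":0,"linear":[0,-4,0],"twist":0},{"jaw":0,"linear":[0,-4,0],"twist":0},{"jaw":0,"linear":[0,-1,0],"twist":0},{"jaw":0,"linear":[-4,0,0],"twist":0},{"jaw":0,"linear":[-4,0,0],"twist":0},{"jaw":0,"linear":[-4,0,0],"twist":0}]'
python3 -c "from h import *;st()"
```

```text
time: 10.8
position: [0.5401, -0.0483, 0.0371]
tool_rot: [0.047, 0.999, 0.001, -0.008]
ft_force: [-15.0, -2.8, 11.4]
grip_width: 0.0869
grip_force: 7.6
t 10.8 board mm [-34.1 -72.4  37.1] yaw err deg 0.08 z [-0.017  0.003 -1.   ] Fb [-14.7  -4.2  11.4] w 0.087
time: 11.8
position: [0.6141, -0.2277, 0.1081]
tool_rot: [0.048, 0.999, -0.001, 0.002]
ft_force: [1.6, -0.9, -0.5]
grip_width: 0.0279
grip_force: 0.0
t 11.8 board mm [  56.5 -244.   108.1] yaw err deg -0.11 z [ 0.004 -0.002 -1.   ] Fb [ 1.6 -0.7 -0.5] w 0.028
```

```bash
python3 -m pendant '[{"jaw":0,"linear":[0,0,0],"twist":0},{"jaw":0,"linear":[0,0,3.6],"twist":0},{"jaw":0,"linear":[0,0,3.6],"twist":0},{"jaw":0,"linear":[0,0.8,0],"twist":0},{"jaw":0,"linear":[0,0.5,0],"twist":0},{"jaw":0,"linear":[0,0.5,0],"twist":0},{"jaw":0,"linear":[0,0.3,0],"twist":0},{"jaw":0,"linear":[0,0,0],"twist":0}]'
python3 -c "from h import *;st()"
python3 -m pendant '[{"jaw":0,"linear":[0,0.2,0],"twist":0},{"jaw":0,"linear":[0,0.2,0],"twist":0},{"jaw":0,"linear":[0,0,0],"twist":0}]'
python3 -c "from h import *;st()"
```

```text
time: 12.47
position: [0.614, -0.2044, 0.0367]
tool_rot: [0.047, 0.999, -0.0, 0.001]
ft_force: [0.5, 1.1, 0.7]
grip_width: 0.0001
grip_force: 0.0
t 12.47 board mm [  54.2 -220.9   36.7] yaw err deg 0.09 z [ 0.002 -0.001 -1.   ] Fb [0.4 1.2 0.7] w 0.0
time: 12.72
position: [0.6143, -0.2029, 0.0367]
tool_rot: [0.047, 0.999, -0.002, 0.001]
ft_force: [-0.9, -3.4, 2.2]
grip_width: 0.0001
grip_force: 2.0
t 12.72 board mm [  54.4 -219.3   36.7] yaw err deg 0.08 z [ 0.002 -0.003 -1.   ] Fb [-0.6 -3.5  2.2] w 0.0
```

```bash
python3 -m pendant '[{"jaw":0,"linear":[0,0.3,0],"twist":0},{"jaw":0,"linear":[0,0.3,0],"twist":0},{"jaw":0,"linear":[0,0,0],"twist":0}]'
python3 -c "from h import *;st()"
python3 -m pendant '[{"jaw":0,"linear":[0,-2.5,0],"twist":0},{"jaw":0,"linear":[0,-1,0],"twist":0},{"jaw":0,"linear":[0,0,-4],"twist":0},{"jaw":0,"linear":[0,0,-4],"twist":0},{"jaw":0,"linear":[0,0,-4],"twist":0},{"jaw":0,"linear":[0,0,-4],"twist":0},{"jaw":0,"linear":[0,0,-4],"twist":0},{"jaw":0,"linear":[4,0,0],"twist":0},{"jaw":0,"linear":[4,0,0],"twist":0},{"jaw":0,"linear":[4,0,0],"twist":0},{"jaw":0,"linear":[4,0,0],"twist":0},{"jaw":0,"linear":[0,0,0],"twist":0}]'
python3 - <<'E'
from h import *;st()
from rig import cams
c=cams.camera("top");W=world(c);b=tob(W);np.savez("pics/t5.npz",**c)
s=c["color"].astype(int).sum(2)
m=(s<230)&(b[...,2]>20)&(b[...,2]<36)&(abs(b[...,0])<135)&(abs(b[...,1])<250)
n,l,S,_=cv2.connectedComponentsWithStats(cv2.morphologyEx(m.astype(np.uint8),cv2.MORPH_OPEN,np.ones((3,3))))
m=l==1+S[1:,4].argmax();P=b[m][:,:2]
print(cv2.boxPoints(cv2.minAreaRect(P.astype(np.float32))).round(1).tolist())
cv2.imwrite("pics/t5.png",cv2.resize(c["color"][145:255,215:375],None,fx=5,fy=5,interpolation=cv2.INTER_CUBIC))
E
```

```text
time: 12.97
position: [0.6144, -0.2026, 0.0368]
tool_rot: [0.045, 0.999, -0.006, 0.001]
ft_force: [-5.8, -19.1, 0.4]
grip_width: 0.0007
grip_force: 9.4
t 12.97 board mm [  54.5 -219.    36.8] yaw err deg 0.23 z [ 0.001 -0.012 -1.   ] Fb [ -4.  -19.6   0.4] w 0.001
time: 13.97
position: [0.4424, -0.2097, 0.234]
tool_rot: [0.048, 0.999, 0.004, -0.006]
ft_force: [-1.5, 1.6, 0.3]
grip_width: 0.0003
grip_force: 0.0
t 13.97 board mm [-116.1 -242.3  234. ] yaw err deg -0.09 z [-0.012  0.009 -1.   ] Fb [-1.6  1.5  0.3] w 0.0
[[-26.899999618530273, 68.80000305175781], [-25.200000762939453, -208.89999389648438], [85.69999694824219, -208.1999969482422], [83.9000015258789, 69.5]]
```

View pics/t5.png

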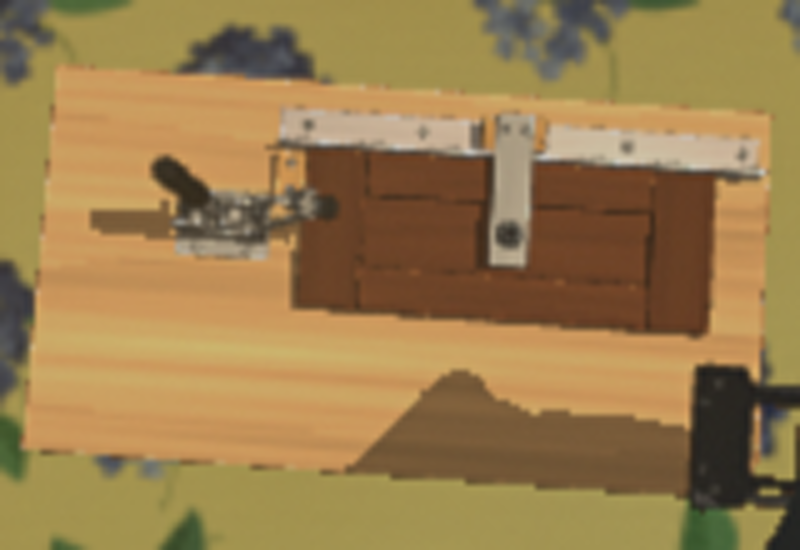

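The measured corners are (84, 69) and (86, -208) mm, so the front is seated to within the camera error. On the way to the clamp I'll add one more firm push against the fence, nearer the stop end.

```bash
python3 -m pendant '[{"jaw":1,"linear":[0,4,0],"twist":0},{"jaw":1,"linear":[0,4,0],"twist":0},{"jaw":1,"linear":[0,4,0],"twist":0},{"jaw":1,"linear":[0,4,0],"twist":0},{"jaw":1,"linear":[0,4,0],"twist":0},{"jaw":1,"linear":[-2,0,3.5],"twist":0},{"jaw":1,"linear":[-2,0,3.5],"twist":0},{"jaw":1,"linear":[0,0,4],"twist":0},{"jaw":1,"linear":[0,0,4],"twist":0},{"jaw":1,"linear":[0,0,4],"twist":0},{"jaw":1,"linear":[0,0,0.6],"twist":0},{"jaw":1,"linear":[0,0,0],"twist":0}]'
python3 -c "from h import *;st()"
```

```text
time: 15.02
position: [0.5095, -0.0191, 0.0369]
tool_rot: [0.047, 0.999, 0.001, -0.003]
ft_force: [0.2, 0.0, 0.2]
grip_width: 0.0724
grip_force: 0.0
t 15.02 board mm [-67.3 -46.2  36.9] yaw err deg 0.02 z [-0.006  0.002 -1.   ] Fb [0.2 0.  0.2] w 0.072
```

```bash
python3 -m pendant '[{"jaw":1,"linear":[-1,0,0],"twist":0},{"jaw":1,"linear":[-1,0,0],"twist":0},{"jaw":1,"linear":[-0.5,0,0],"twist":0},{"jaw":1,"linear":[-0.5,0,0],"twist":0},{"jaw":1,"linear":[-0.3,0,0],"twist":0},{"jaw":1,"linear":[-0.3,0,0],"twist":0},{"jaw":1,"linear":[-0.2,0,0],"twist":0},{"jaw":1,"linear":[0,0,0],"twist":0}]'
python3 -c "from h import *;st()"
```

```text
time: 15.68
position: [0.5426, -0.0222, 0.0403]
tool_rot: [0.047, 0.999, 0.001, -0.006]
ft_force: [-8.9, -0.6, 7.4]
grip_width: 0.0869
grip_force: 4.6
t 15.68 board mm [-34.1 -46.3  40.3] yaw err deg 0.06 z [-0.012  0.002 -1.   ] Fb [-8.8 -1.5  7.4] w 0.087
```

The contact position matches the earlier push (-34.1), so the front lies flat along the fence. Next I retreat, rise and go to the arm's side of the grip.

```bash
python3 -m pendant '[{"jaw":0,"linear":[2,0,0],"twist":0},{"jaw":0,"linear":[3,0,0],"twist":0},{"jaw":0,"linear":[0,0,-4],"twist":0},{"jaw":0,"linear":[0,0,-4],"twist":0},{"jaw":0,"linear":[0,0,-4],"twist":0},{"jaw":0,"linear":[0,0,-4],"twist":0},{"jaw":0,"linear":[0,0,-4],"twist":0},{"jaw":0,"linear":[-2.8,3,0],"twist":0},{"jaw":0,"linear":[-2.8,3,0],"twist":0},{"jaw":0,"linear":[-2.8,3,0],"twist":0},{"jaw":0,"linear":[-2.8,3,0],"twist":0},{"jaw":0,"linear":[0,0,0],"twist":0}]'
python3 -m pendant '[{"jaw":0,"linear":[0,2.5,0],"twist":0},{"jaw":0,"linear":[0,0,0],"twist":0},{"jaw":0,"linear":[0,0,0],"twist":0}]'
python3 -c "from h import *;st()"
```

```text
time: 16.68
position: [0.6269, 0.0949, 0.2412]
tool_rot: [0.045, 0.999, 0.002, 0.005]
ft_force: [-0.0, 0.2, 0.2]
grip_width: 0.0152
grip_force: 0.0
time: 16.93
position: [0.6231, 0.116, 0.2401]
tool_rot: [0.046, 0.999, -0.0, 0.0]
ft_force: [-0.2, -0.9, 0.4]
grip_width: 0.0013
grip_force: 0.0
t 16.93 board mm [ 33.   98.9 240.1] yaw err deg 0.14 z [ 0. -0. -1.] Fb [-0.1 -0.9  0.4] w 0.001
```

```bash
python3 -m pendant '[{"jaw":0,"linear":[0.3,0,2.5],"twist":0},{"jaw":0,"linear":[0,0,2.5],"twist":0},{"jaw":0,"linear":[0,1,0],"twist":0},{"jaw":0,"linear":[0,1,0],"twist":0},{"jaw":0,"linear":[0,0.7,0],"twist":0},{"jaw":0,"linear":[0,0.7,0],"twist":0},{"jaw":0,"linear":[0,0.7,0],"twist":0},{"jaw":0,"linear":[0,0.7,0],"twist":0},{"jaw":0,"linear":[0,0.7,0.1],"twist":0},{"jaw":0,"linear":[0,0.7,0.1],"twist":0},{"jaw":0,"linear":[0,0,0],"twist":0}]'
python3 -c "from h import *;st()"
```

```text
time: 17.85
position: [0.6266, 0.1789, 0.1876]
tool_rot: [0.047, 0.999, 0.001, 0.0]
ft_force: [0.6, 1.0, -0.2]
grip_width: 0.0006
grip_force: 0.0
t 17.85 board mm [ 30.5 161.9 187.6] yaw err deg 0.1 z [ 0.001  0.001 -1.   ] Fb [ 0.5  1.  -0.2] w 0.001
```

```bash
python3 -m pendant '[{"jaw":0,"linear":[0,0.75,0.5],"twist":0},{"jaw":0,"linear":[0,0.75,0.5],"twist":0},{"jaw":0,"linear":[0,0.7,0.5],"twist":0},{"jaw":0,"linear":[0,0.6,0.7],"twist":0},{"jaw":0,"linear":[0,0.6,0.7],"twist":0},{"jaw":0,"linear":[0,0.6,0.7],"twist":0},{"jaw":0,"linear":[0,0,0],"twist":0}]'
python3 - <<'E'
from h import *;st()
from rig import cams
c=cams.camera("side");cv2.imwrite("pics/s6.png",cv2.resize(c["color"][170:300,180:330],None,fx=5,fy=4.6,interpolation=cv2.INTER_CUBIC))
E
```

```text
time: 18.43
position: [0.6288, 0.2183, 0.1491]
tool_rot: [0.047, 0.999, 0.0, -0.002]
ft_force: [-0.4, -0.1, 0.3]
grip_width: 0.0007
grip_force: 0.0
t 18.43 board mm [ 29.  201.3 149.1] yaw err deg 0.07 z [-0.004  0.    -1.   ] Fb [-0.3 -0.1  0.3] w 0.001
```

View pics/s6.png

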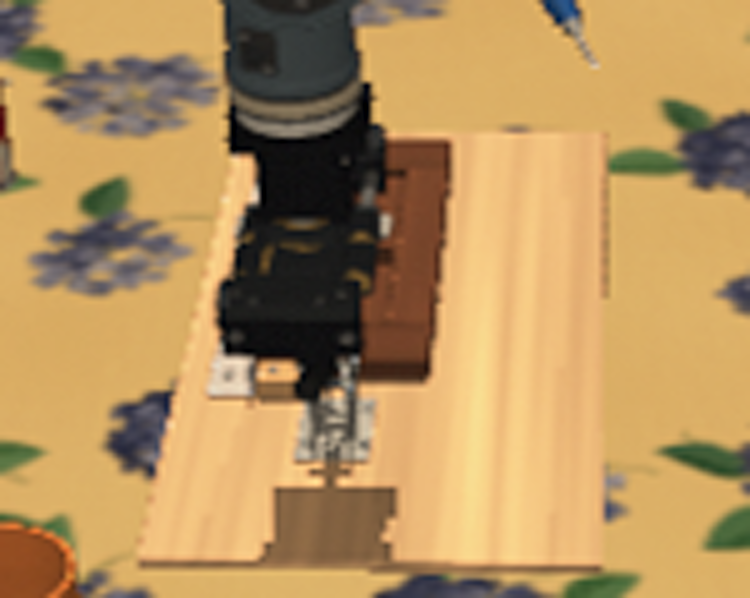

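The gripper hides most of the clamp; the dark bar at about (320,375) could be either the finger or the grip. I'll use depth to find the handle.

Run:
```python
from h import *
from rig import cams
for n in("side","top"):
    c=cams.camera(n);b=tob(world(c))
    m=(c["depth"]>0)&(b[...,0]>5)&(b[...,0]<55)&(b[...,1]>60)&(b[...,1]<270)&(b[...,2]>30)&(b[...,2]<195)
    v,u=np.where(m);Q=b[m]
    print(n,len(Q))
    for y0 in range(60,270,12):
        k=(Q[:,1]>=y0)&(Q[:,1]<y0+12)
        if k.any(): print(y0,k.sum(),"z",Q[k,2].min().round(),np.median(Q[k,2]).round(),Q[k,2].max().round(),"x",Q[k,0].min().round(),Q[k,0].max().round(),"bright",c["color"][m][k].mean().round())
```

```text
side 137
60 3 z 30.0 31.0 34.0 x 11.0 29.0 bright 78.0
72 1 z 31.0 31.0 31.0 x 10.0 10.0 bright 53.0
84 1 z 48.0 48.0 48.0 x 17.0 17.0 bright 125.0
96 14 z 35.0 47.0 59.0 x 16.0 25.0 bright 86.0
108 3 z 32.0 35.0 58.0 x 16.0 21.0 bright 121.0
132 14 z 33.0 44.0 78.0 x 15.0 38.0 bright 78.0
144 27 z 32.0 62.0 78.0 x 14.0 40.0 bright 104.0
156 6 z 58.0 75.0 103.0 x 16.0 38.0 bright 92.0
168 2 z 95.0 98.0 100.0 x 20.0 20.0 bright 34.0
180 2 z 112.0 113.0 113.0 x 20.0 20.0 bright 16.0
192 2 z 119.0 119.0 120.0 x 18.0 22.0 bright 27.0
204 24 z 127.0 136.0 143.0 x 17.0 37.0 bright 21.0
216 14 z 120.0 134.0 139.0 x 19.0 36.0 bright 32.0
228 24 z 123.0 133.0 139.0 x 21.0 35.0 bright 36.0
top 113
60 22 z 30.0 32.0 57.0 x 14.0 53.0 bright 81.0
72 9 z 33.0 54.0 62.0 x 20.0 55.0 bright 113.0
84 13 z 35.0 54.0 55.0 x 18.0 40.0 bright 109.0
96 33 z 37.0 63.0 80.0 x 16.0 43.0 bright 95.0
108 16 z 32.0 73.0 79.0 x 18.0 38.0 bright 101.0
120 2 z 48.0 50.0 51.0 x 18.0 18.0 bright 88.0
132 6 z 42.0 53.0 69.0 x 17.0 18.0 bright 60.0
144 10 z 33.0 71.0 101.0 x 16.0 28.0 bright 75.0
156 2 z 102.0 103.0 105.0 x 25.0 26.0 bright 46.0
```

Depth shows the grip in front of the finger with its end at about (y 235, z 133), so the handle is following the plan at about 30°. I continue down.

```bash
python3 -m pendant '[{"jaw":0,"linear":[0,0.35,0.8],"twist":0},{"jaw":0,"linear":[0,0.35,0.8],"twist":0},{"jaw":0,"linear":[0,0.3,0.8],"twist":0},{"jaw":0,"linear":[0,0.1,0.7],"twist":0},{"jaw":0,"linear":[0,0.1,0.7],"twist":0},{"jaw":0,"linear":[0,0,0.7],"twist":0},{"jaw":0,"linear":[0,0,0.6],"twist":0},{"jaw":0,"linear":[0,0,0],"twist":0}]'
python3 -c "from h import *;st()"
python3 -m pendant '[{"jaw":0,"linear":[0,0,0.4],"twist":0},{"jaw":0,"linear":[0,0,0.3],"twist":0},{"jaw":0,"linear":[0,0,0],"twist":0}]'
python3 -c "from h import *;st()"
```

```text
time: 19.25
position: [0.63, 0.2286, 0.0985]
tool_rot: [0.047, 0.999, -0.001, -0.002]
ft_force: [-0.6, -0.6, 0.0]
grip_width: 0.0003
grip_force: 0.0
t 19.25 board mm [ 29.2 211.7  98.5] yaw err deg 0.02 z [-0.004 -0.001 -1.   ] Fb [-0.6 -0.6  0. ] w 0.0
time: 19.5
position: [0.631, 0.2287, 0.0929]
tool_rot: [0.047, 0.999, -0.0, -0.001]
ft_force: [0.1, -0.5, -0.9]
grip_width: 0.0006
grip_force: 0.0
t 19.5 board mm [ 30.2 211.9  92.9] yaw err deg 0.02 z [-0.001 -0.    -1.   ] Fb [ 0.1 -0.4 -0.9] w 0.001
```

```bash
python3 -m pendant '[{"jaw":0,"linear":[0,0,0.2],"twist":0},{"jaw":0,"linear":[0,0,0.2],"twist":0},{"jaw":0,"linear":[0,0,0],"twist":0}]'
python3 -c "from h import *;st()"
python3 -m pendant '[{"jaw":0,"linear":[0,0,0.2],"twist":0},{"jaw":0,"linear":[0,0,0],"twist":0}]'
python3 -c "from h import *;st()"
```

```text
time: 19.75
position: [0.6317, 0.2289, 0.0898]
tool_rot: [0.047, 0.999, 0.0, 0.0]
ft_force: [-0.1, 0.2, 1.5]
grip_width: 0.0003
grip_force: 0.8
t 19.75 board mm [ 30.9 212.2  89.8] yaw err deg 0.02 z [ 0.001  0.    -1.   ] Fb [-0.1  0.2  1.5] w 0.0
time: 19.92
position: [0.6318, 0.229, 0.0884]
tool_rot: [0.047, 0.999, 0.0, 0.001]
ft_force: [-0.9, -0.6, 5.6]
grip_width: 0.0007
grip_force: 2.9
t 19.92 board mm [ 31.  212.3  88.4] yaw err deg 0.03 z [ 0.001  0.    -1.   ] Fb [-0.8 -0.7  5.6] w 0.001
```

```bash
python3 -m pendant '[{"jaw":0,"linear":[0,0,0.2],"twist":0},{"jaw":0,"linear":[0,0,0.2],"twist":0},{"jaw":0,"linear":[0,0,0],"twist":0}]'
python3 -c "from h import *;st()"
python3 -m pendant '[{"jaw":0,"linear":[0,0,0.2],"twist":0},{"jaw":0,"linear":[0,0,0],"twist":0}]'
python3 -c "from h import *;st()"
```

```text
time: 20.17
position: [0.6321, 0.229, 0.0861]
tool_rot: [0.047, 0.999, 0.0, 0.001]
ft_force: [-3.1, -1.3, 13.4]
grip_width: 0.001
grip_force: 6.8
t 20.17 board mm [ 31.2 212.3  86.1] yaw err deg 0.04 z [ 0.002  0.    -1.   ] Fb [-2.9 -1.6 13.4] w 0.001
time: 20.33
position: [0.6321, 0.229, 0.085]
tool_rot: [0.047, 0.999, 0.0, 0.001]
ft_force: [-2.9, -1.6, 17.0]
grip_width: 0.0002
grip_force: 8.7
t 20.33 board mm [ 31.3 212.3  85. ] yaw err deg 0.04 z [ 0.002  0.    -1.   ] Fb [-2.7 -1.9 17. ] w 0.0
```

```bash
python3 -m pendant '[{"jaw":0,"linear":[0,0,-2],"twist":0},{"jaw":0,"linear":[0,0,-3],"twist":0},{"jaw":0,"linear":[0,0,-4],"twist":0},{"jaw":0,"linear":[0,0,-4],"twist":0},{"jaw":0,"linear":[3,2,-1],"twist":0},{"jaw":0,"linear":[4,0,0],"twist":0},{"jaw":0,"linear":[4,0,0],"twist":0},{"jaw":0,"linear":[4,0,0],"twist":0},{"jaw":0,"linear":[4,0,0],"twist":0},{"jaw":0,"linear":[0,4,0],"twist":0},{"jaw":0,"linear":[0,4,0],"twist":0},{"jaw":0,"linear":[0,0,0],"twist":0}]'
python3 - <<'E'
from h import *;st()
from rig import cams
for n in("side","top"):
    c=cams.camera(n);b=tob(world(c))
    m=(c["depth"]>0)&(b[...,0]>5)&(b[...,0]<50)&(b[...,1]>10)&(b[...,1]<270)&(b[...,2]>34)&(b[...,2]<195)
    Q=b[m]
    print(n,[(y0,np.median(Q[k,2]).round().item()) for y0 in range(10,270,15) for k in [(Q[:,1]>=y0)&(Q[:,1]<y0+15)] if k.any()])
    if n=="side": img=cv2.resize(c["color"][185:300,200:310],None,fx=5,fy=5,interpolation=cv2.INTER_CUBIC);cv2.imwrite("pics/s7.png",img)
s=c["color"].astype(int).sum(2)
m=(s<230)&(b[...,2]>20)&(b[...,2]<36)&(b[...,0]>-60)&(b[...,0]<95)&(b[...,1]>-230)&(b[...,1]<90)
n,l,S,_=cv2.connectedComponentsWithStats(cv2.morphologyEx(m.astype(np.uint8),cv2.MORPH_OPEN,np.ones((3,3))))
print(cv2.boxPoints(cv2.minAreaRect(b[l==1+S[1:,4].argmax()][:,:2].astype(np.float32))).round(1).tolist())
E
```

```text
time: 21.33
position: [0.4515, 0.3518, 0.222]
tool_rot: [0.045, 0.999, 0.003, 0.002]
ft_force: [0.9, 0.2, 0.6]
grip_width: 0.0004
grip_force: 0.0
t 21.33 board mm [-160.2  317.5  222. ] yaw err deg 0.25 z [ 0.004  0.005 -1.   ] Fb [0.9 0.2 0.6] w 0.0
side [(10, 43.0), (25, 53.0), (40, 55.0), (55, 51.0), (85, 57.0), (100, 71.0), (115, 71.0), (130, 72.0), (145, 70.0), (160, 71.0), (175, 70.0), (190, 70.0), (205, 70.0), (220, 70.0), (235, 66.0)]
top [(10, 54.0), (25, 55.0), (40, 53.0), (55, 52.0), (70, 52.0), (85, 53.0), (100, 75.0), (115, 71.0), (130, 71.0), (145, 71.0), (160, 71.0), (175, 71.0), (190, 71.0), (205, 70.0), (220, 70.0), (235, 68.0)]
[[-26.200000762939453, 69.5999984741211], [-25.100000381469727, -208.60000610351562], [85.5999984741211, -208.1999969482422], [84.5999984741211, 70.0]]
```

View pics/s7.png

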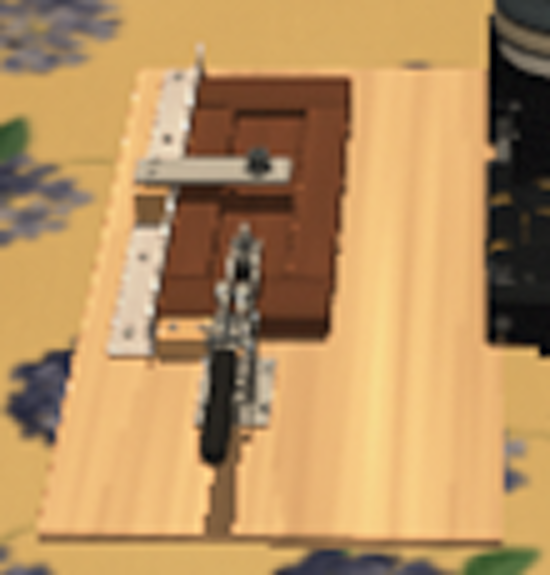

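The handle lies level at about z 70 on its own (grip end near (215,455)), and the arm and pad are down on the front. The corners are at (84.6, 70) and (85.6, -208), and the robot is clear. Handing in.

```bash
python3 -c "from rig import robot;print(robot.hand_in())"
```

```text
the job is handed in; nothing more can be done
None
```

The drawer front lies flat along the fence and against the stop block, the toggle clamp is shut past its dead point and holding by itself, and the job was handed in at about 21 s; the knob, screwdriver and pen were never approached.

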